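# Push the jig's three locating plungers home in order

### The job

Set the assembly jig: push its three headed locating plungers down one after another until each is fully home, its collar resting on its guide, first the one with the wide flat disc head, then the one with the square head, then the one with the small domed head. Press only lightly, stopping as soon as each is home, and do not pull any of them up. Leave the tall thin ejector pin standing up and everything else on the bench where it is.

Things in the scene. Friction and masses are not known exactly. Their poses are not given: they have to be found in the camera images.
- jig: Square grey-painted cast assembly jig, 156 by 156 by 30 mm, fixed to the bench; origin at the centre of its underside, z up, x and y along its sides. A round bearing flange (58 mm diameter, 8 mm high) with a 19 mm spigot stands in its middle. Four plunger guides stand 44 mm from the centre in both x and y, one near each corner, so neighbours are 88 mm apart.
- disc_unit: Fixed dark steel guide, 33 mm diameter, 20 mm high, on any of the jig's four corners; origin at the centre of its underside, 30 mm above the bench. It carries the steel plunger with the wide flat disc head: a 12 mm stem with a 20 mm collar 4 mm thick, a 17 mm rubber buffer 5 mm thick on the collar, and the head on top.
- disc (a joint): Downward travel of the plunger with the wide flat disc head, m: 0 = fully raised (its collar 12 mm above its guide), 0.012 = fully home (collar resting on its guide, hard stop); negative = pulled up. It starts at 0 to 0.003, slides straight down against about 3 N of friction and stays where it is left. Its head sits on a rubber buffer that gives about 1 mm per 5 N (at most 5 mm) and springs back.
- disc_top (a point): Centre of the top of the plunger with the wide flat disc head; moves with it. About 83 mm above the bench when fully raised, 71 mm when home. Head is a flat disc 36 mm in diameter, 12 mm thick.
- square_unit: Fixed dark steel guide, 33 mm diameter, 20 mm high, on any of the jig's four corners; origin at the centre of its underside, 30 mm above the bench. It carries the steel plunger with the square head: a 12 mm stem with a 20 mm collar 4 mm thick, a 17 mm rubber buffer 5 mm thick on the collar, and the head on top.
- square (a joint): Downward travel of the plunger with the square head, m: 0 = fully raised (its collar 12 mm above its guide), 0.012 = fully home (collar resting on its guide, hard stop); negative = pulled up. It starts at 0 to 0.003, slides straight down against about 3 N of friction and stays where it is left. Its head sits on a rubber buffer that gives about 1 mm per 5 N (at most 5 mm) and springs back.
- square_top (a point): Centre of the top of the plunger with the square head; moves with it. About 83 mm above the bench when fully raised, 71 mm when home. Head is a flat square, 26 by 26 mm, 12 mm thick, sides parallel to the jig.
- dome_unit: Fixed dark steel guide, 33 mm diameter, 20 mm high, on any of the jig's four corners; origin at the centre of its underside, 30 mm above the bench. It carries the steel plunger with the small domed head: a 12 mm stem with a 20 mm collar 4 mm thick, a 17 mm rubber buffer 5 mm thick on the collar, and the head on top.
- dome (a joint): Downward travel of the plunger with the small domed head, m: 0 = fully raised (its collar 12 mm above its guide), 0.012 = fully home (collar resting on its guide, hard stop); negative = pulled up. It starts at 0 to 0.003, slides straight down against about 3 N of friction and stays where it is left. Its head sits on a rubber buffer that gives about 1 mm per 5 N (at most 5 mm) and springs back.
- dome_top (a point): Centre of the top of the plunger with the small domed head; moves with it. About 83 mm above the bench when fully raised, 71 mm when home. Head is round with a domed top, 22 mm in diameter, 12 mm high.
- ejector_unit: Fixed dark steel guide, 33 mm diameter, 20 mm high, on any of the jig's four corners; origin at the centre of its underside, 30 mm above the bench. It carries the tall thin ejector pin, which has no head.
- ejector (a joint): Downward travel of the tall thin ejector pin, m: 0 = fully raised; it starts at 0 and stays where it is left. To be left alone.
- ejector_top (a point): Centre of the top of the tall thin ejector pin, 110 mm above the bench. It is a plain steel rod 12 mm in diameter.
- collar: Steel ring, 42 mm outside, 22 mm inside, 12 mm high, lying round the spigot on the flange in the middle of the jig, its top 50 mm above the bench; origin at the centre of its underside. Loose; to be left alone.
- bearings: Upright stack of three steel bearings, 52 mm diameter, 42 mm high, on the bench to the left of the jig; origin at the centre of its underside. Loose; to be left alone.
- dowel: Steel dowel pin standing upright on the bench on the robot's side of the jig, 16 mm diameter, 50 mm high; origin at the centre of its underside. Loose; to be left alone.
- screwdriver: Screwdriver lying on the bench to the right of the jig, about 200 mm long, under 40 mm high. Loose; to be left alone.
- bottle: Small plastic bottle, 38 mm diameter, 100 mm high, standing on the left of the bench; origin at the centre of its underside. Loose; to be left alone.
- gauge_block: Steel gauge block, 35 by 60 by 28 mm, on the left of the bench; origin at the centre of its underside. Loose; to be left alone.
- race: Stack of two bearing races, 68 mm diameter, 36 mm high, on the right of the bench; origin at the centre of its underside. Loose; to be left alone.

How it is judged:
On the way, in this order (a step that is already met when the one before it is completed fails the run):
1. the plunger with the wide flat disc head is pushed home (value of joint disc above 0.0105 m), for 0.2 s.
2. the plunger with the square head is pushed home (value of joint square above 0.0105 m), for 0.2 s.
3. the plunger with the small domed head is pushed home (value of joint dome above 0.0105 m), for 0.2 s.
At the end, for the whole second after the job is handed in: All three headed plungers are home (within 1.5 mm of their stops), the ejector pin is still up (pushed less than 3 mm), and every loose thing is at rest within 12 mm of where it started (value of joint each of disc, square, dome above 0.0105 m and value of joint ejector below 0.003 m and distance of each of collar, bearings, dowel, screwdriver, bottle, gauge_block, race from where it was at the start of the episode below 0.012 m and linear speed of each of collar, bearings, dowel, screwdriver, bottle, gauge_block, race below 0.02 m/s); the robot touches nothing.
It fails at once if a plunger is pushed more than 6 mm down before the one that comes before it is home ((value of joint square above 0.006 m and value of joint disc below 0.0105 m) or (value of joint dome above 0.006 m and value of joint square below 0.0105 m)).
It fails at once if a plunger or the ejector pin is pulled up by more than 3 mm (value of joint any of disc, square, dome, ejector below -0.003 m).
It fails at once if the ejector pin is pushed down by more than 3 mm (value of joint ejector above 0.003 m).
It fails at once if a plunger, its guide or the jig is pressed with more than 30 N (contact force between any of the arm, the fingers and disc_unit above 30 N or contact force between any of the arm, the fingers and square_unit above 30 N or contact force between any of the arm, the fingers and dome_unit above 30 N or contact force between any of the arm, the fingers and ejector_unit above 30 N or contact force between any of the arm, the fingers and jig above 30 N).
It fails at once if a loose thing is moved or lifted by more than 12 mm (distance of any of collar, bearings, dowel, screwdriver, bottle, gauge_block, race from where it was at the start of the episode above 0.012 m).
It also fails if it takes over 38 s, if anything falls off the work surface, if the arm or the gripper's body presses on something with over 40 N, if the wrist force passes 120 N, or if a joint passes its speed limit or range.

### The arm

A 7-joint arm with a two-finger parallel gripper is mounted at the origin on the work surface. World frame = base frame: x ahead of the robot, y to its left, z up, the work surface at z = 0. Lengths are in m, angles in rad, forces in N, time in s.
With the tool pointing down it reaches from about 0.35 to 0.775 m from the base axis. Payload 3.1 kg.
Tool frame: the origin (TCP) lies where the fingers leave the gripper's body, on its centre line; the fingertips stand 73 mm ahead of it and the grasp point (between the pads) lies 54 mm ahead of it; z points along the fingers, y is the line along which they close (so a half turn about z gives the same grasp; the last joint's range is limited). The gripper opens to 85 mm and grips with 20 to 120 N. Pads are 22 mm wide; open, the fingers measure 114 mm over their backs; the gripper's body (76 mm by 85 mm) begins 54 mm behind the grasp point. The pads swing forward as they close: fully open they stand 13 mm farther back than shut.
Start: joints at [-1.28, 0.311, 0.014, 1.512, -0.004, 1.319, -0.027], TCP at [0.18, 0.52, 0.304] pointing down, gripper open.
Joint ranges: [-2.7, 2.7], [-0.3, 1.91], [-1.27, 1.3], [0.12, 2.57], [-1.44, 4.58], [0.2, 2.03], [-3.05, 3.05]. Speed limits (rad/s): [2.79, 2.79, 3.14, 3.14, 3.14, 3.14, 3.14].

### API

Orientations are given as a 3x3 rotation matrix whose columns are the frame's x, y, z axes.
In Python, from bench import r gives the robot as it stands.
- The arm moves only by the tool servo_tool, never from a script. Its argument "moves" is a list of rows, each a list of 7 numbers: the shift along the world's x, y, z in cm, then the turn, a rotation vector about the world's x, y, z in rad, then the gripper's target within -1 to 1 (fully open at 1, half-way at 0, shut at -1). A call has 1 to 12 rows; each row is the pose to reach, as a shift and turn from the pose commanded when the call began; what a row does not reach only later rows make up. A row lasts 1/10 s, in which the tool goes at most 50 mm and 8.59 degrees, less where a joint would pass 70% of its speed; a pose out of reach is approached as far as the arm can. A call with a gripper value outside its range is refused whole. The fingers move at their own pace and stop on an object; "newtons" is the grip in N (left out, the last holds). Time passes only in rows, so rows that repeat a pose let the fingers close. It gives the time, the measured TCP pose, the force, the opening and the grip force at its end, in the units of the state.
- r.observe(): the state, without advancing time (a new reading comes with each control period).
- r.read_camera(name): name is "scene" or "top" or "wrist"; returns a dict with "frame" (384x512x3 uint8, red, green, blue), "depth" (384x512 float32, m along the optical axis (not along the pixel's ray), 0 where there is no reading), "fx", "fy", "cx", "cy" (pixels), "rvec" (rotation vector, rad) and "tvec" (3), from world to camera coordinates, as OpenCV has them. Camera axes: x right, y down, z forward; pixel columns grow to the right and rows downward; lengths in m; the calibration is good to about 2 mm. A picture is of the moment at which its call begins.
- r.finish_job(): hands the job in; it is judged then, once.
The state is a dict: "time": time; "joint_positions": joint angles; "dq": joint speeds; "joint_efforts": joint torques, N m; "position": TCP position; "orientation": TCP orientation; "wrist_force": force on the tool from outside, world axes, zero at the start; "torque": the same for the moment, N m; "gripper_width": finger opening in m; "grip_force": force on a finger pad.
Only numpy, scipy, OpenCV 4.12 (cv2) and the standard library are available. Lean on these libraries where they do the work, as an engineer would, in place of code of your own. Each camera call takes 0.05 s, during which the arm holds its last target. There are 200 camera calls.

## Working session

There is one attempt and no reset: what is moved stays moved. The work goes in short steps, Python scripts to look and compute and a tool call to move; the robot and the scene stay as the last step left them, time stands still between calls to the robot, and variables do not carry over. Pictures are saved under pics/ and viewed, at most 10 in all, crops included, and the job is handed in when it is done.

Besides the shell and the picture viewer there is one more tool, called after ">>>" in YAML: its name, and indented under it one key for each argument. servo_tool: Moves the arm, as the interface text tells. Its arguments: {"type":"object","properties":{"moves":{"type":"array","items":{"type":"array","items":{"type":"number"}}},"newtons":{"type":"number"}},"required":["moves"]}

```bash
mkdir -p pics; cat > h.py <<'E'
import numpy as np, cv2
from bench import r
def cam(n):
    c=r.read_camera(n); R=cv2.Rodrigues(np.array(c['rvec'],float))[0]; t=np.array(c['tvec'],float).ravel()
    v,u=np.mgrid[:384,:512]; d=c['depth']
    P=np.stack([(u-c['cx'])/c['fx']*d,(v-c['cy'])/c['fy']*d,d],-1)
    W=(P-t)@R; W[d==0]=np.nan
    return c,W
E
python3 - <<'E'
from h import *
for n in ("top","scene"):
    c,W=cam(n); np.save(n+'.npy',W)
    cv2.imwrite(f'pics/{n}.png',cv2.resize(c['frame'][:,:,::-1],(800,600),interpolation=cv2.INTER_CUBIC))
s=r.observe(); print(s['time'],s['position'],s['orientation'],s['wrist_force'],s['gripper_width'])
E
```

```text
0.1 [0.17949763 0.519343   0.30291848] [[-9.45147689e-01  3.26642677e-01 -6.39062097e-04]
 [ 3.26643295e-01  9.45145458e-01 -2.05472327e-03]
 [-6.71536706e-05 -2.15076230e-03 -9.99997685e-01]] [-1.11226774e+00 -1.17242899e-02 -8.59013682e-04] 0.08531196744301163
```

View pics/top.png

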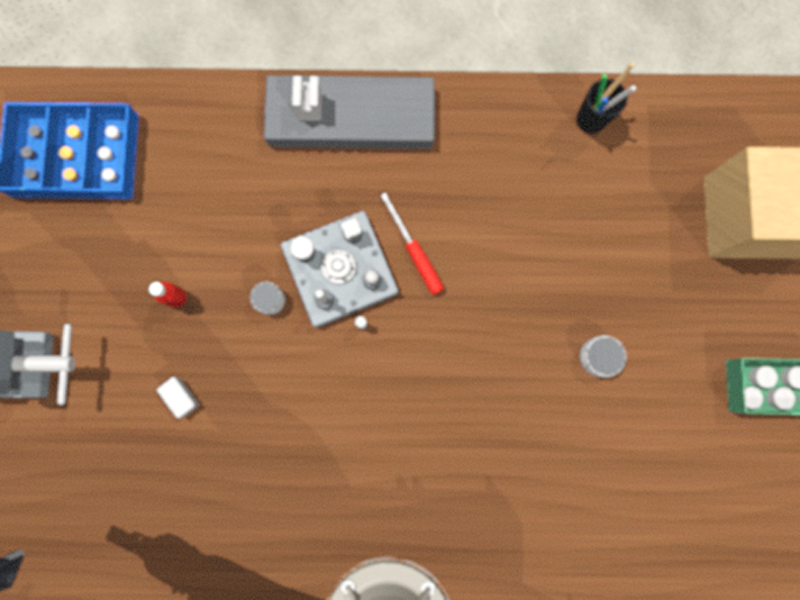

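View pics/scene.png

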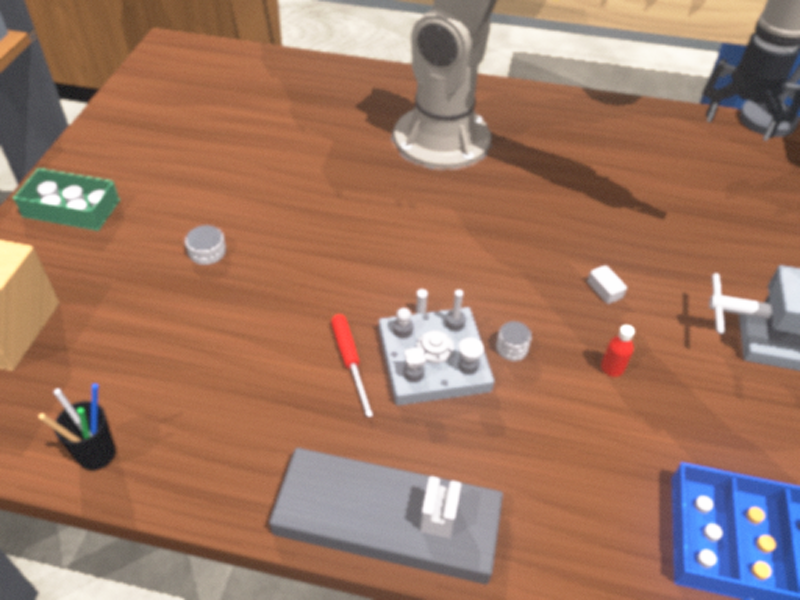

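In the top view, the disc head is at about (302,248), the square at (351,228), the dome at (372,280) and the ejector at (323,297). The dowel is near (361,322) and the bearings are at (267,298). I'll measure these points next.

```bash
python3 - <<'E'
from h import *
W=np.load('top.npy'); k=512/800
for n,u,v,lo,hi in (("disc",302,248,.06,.1),("square",351,228,.06,.1),("dome",372,280,.06,.1),("ej",323,297,.075,.13),("dowel",361,322,.035,.07),("spig",340,266,.04,.07),("bear",267,298,.03,.06)):
    w=W[int(v*k)-14:int(v*k)+15,int(u*k)-14:int(u*k)+15].reshape(-1,3)
    m=(w[:,2]>lo)&(w[:,2]<hi); m=w[m]
    print(n,len(m),np.round((m[:,:2].min(0)+m[:,:2].max(0))/2,4),np.round(m.mean(0),4),np.round(np.percentile(m[:,2],[10,50,90]),4), np.round(np.ptp(m,axis=0),3))
w=W[120:225,165:265].reshape(-1,3); m=w[(w[:,2]>.024)&(w[:,2]<.034)]
rect=cv2.minAreaRect(m[:,:2].astype(np.float32)); print(rect)
w=W[115:200,235:290].reshape(-1,3); m=w[(w[:,2]>.008)&(w[:,2]<.045)];print(m.min(0),m.max(0))
E
```

```text
disc 156 [0.615  0.1499] [0.6148 0.1491 0.0825] [0.0803 0.0829 0.0852] [0.033 0.035 0.017]
square 109 [0.6503 0.0683] [0.6496 0.0688 0.0812] [0.0783 0.0817 0.0841] [0.033 0.031 0.018]
dome 57 [0.5692 0.0344] [0.5685 0.0341 0.0784] [0.0753 0.0792 0.0822] [0.019 0.018 0.025]
ej 28 [0.5353 0.1151] [0.5338 0.1143 0.1046] [0.0861 0.11   0.1114] [0.012 0.011 0.034]
dowel 37 [0.5114 0.062 ] [0.5015 0.0539 0.0483] [0.0361 0.0503 0.0524] [0.042 0.033 0.019]
spig 254 [0.5917 0.092 ] [0.5916 0.0917 0.0489] [0.0413 0.0504 0.0551] [0.051 0.056 0.018]
bear 301 [0.5392 0.2132] [0.5376 0.2131 0.0428] [0.0398 0.0429 0.0457] [0.052 0.05  0.017]
((0.5912993550300598, 0.08857294917106628), (0.22380520403385162, 0.21518902480602264), 75.59152221679688)
[ 0.52938063 -0.08724623  0.00801235] [0.72992632 0.04479679 0.04471329]
```

Fitting all the points to the 88 mm square gives disc (.6148,.1495), square (.6498,.0689), dome (.5692,.0339) and ejector (.5342,.1145). The heights and spacings agree with the given sizes. I'll move above the disc with the gripper shut.

>>> servo_tool:
  moves:
    - [3,-2.5,0,0,0,0,-1]
    - [7,-6,0,0,0,0,-1]
    - [11,-9.3,0,0,0,0,-1]
    - [14.5,-12.3,0,0,0,0,-1]
    - [18,-15.3,0,0,0,0,-1]
    - [21.5,-18.3,0,0,0,0,-1]
    - [25,-21.3,0,0,0,0,-1]
    - [28.5,-24.3,0,0,0,0,-1]
    - [32,-27.3,0,0,0,0,-1]
    - [35.5,-30.3,0,0,0,0,-1]
    - [39,-33.3,0,0,0,0,-1]
    - [41.5,-35.3,0,0,0,0,-1]

```text
time: 1.3
position: [0.5965, 0.163, 0.3032]
orientation: [[-0.944, 0.33, -0.0], [0.33, 0.944, -0.003], [-0.001, -0.003, -1.0]]
wrist_force: [0.8, -0.7, 0.9]
gripper_width: -0.0
grip_force: 0.0
```

>>> servo_tool:
  moves:
    - [1,-1,-1,0,0,0,-1]
    - [2,-1.7,-3,0,0,0,-1]
    - [2,-1.7,-6,0,0,0,-1]
    - [2,-1.7,-9,0,0,0,-1]
    - [2,-1.7,-11,0,0,0,-1]
    - [2,-1.7,-12,0,0,0,-1]
    - [2,-1.7,-12,0,0,0,-1]
    - [2,-1.7,-12,0,0,0,-1]

```text
time: 2.1
position: [0.6148, 0.1505, 0.1846]
orientation: [[-0.945, 0.326, 0.001], [0.326, 0.945, 0.001], [-0.001, 0.001, -1.0]]
wrist_force: [-0.9, -1.8, 0.4]
gripper_width: 0.0
grip_force: 0.0
```

```bash
python3 - <<'E'
from h import *
c,W=cam("scene"); f=c['frame'][150:270,220:350,::-1]
cv2.imwrite('pics/s2.png',cv2.resize(f,None,fx=5,fy=5,interpolation=cv2.INTER_CUBIC))
E
```

```text
(no output)
```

View pics/s2.png

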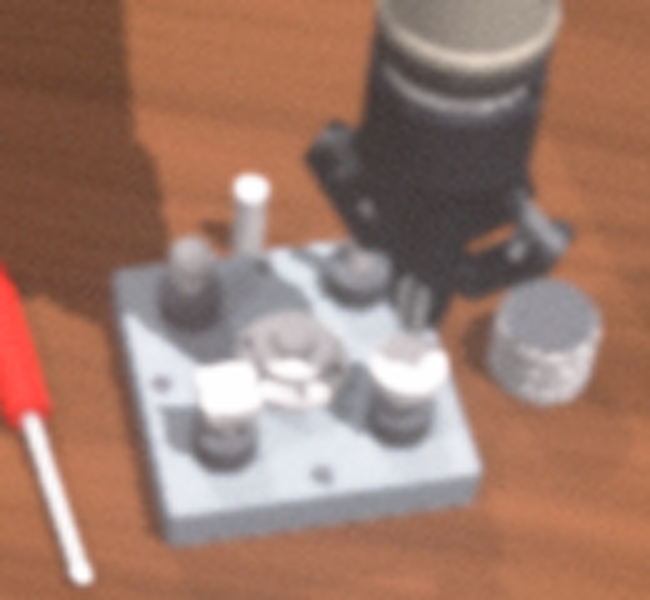

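The closed fingers hang over the disc head, at about (410,340) in the crop, and the knuckles are clear of the ejector at (360,265). I'll descend.

>>> servo_tool:
  moves:
    - [0,-0.1,-0.8,0,0,0,-1]
    - [0,-0.1,-1.6,0,0,0,-1]
    - [0,-0.1,-2.1,0,0,0,-1]
    - [0,-0.1,-2.4,0,0,0,-1]
    - [0,-0.1,-2.4,0,0,0,-1]
    - [0,-0.1,-2.4,0,0,0,-1]

```text
time: 2.75
position: [0.6147, 0.1489, 0.1599]
orientation: [[-0.945, 0.327, 0.0], [0.327, 0.945, 0.0], [-0.0, 0.0, -1.0]]
wrist_force: [0.2, -0.3, -0.1]
gripper_width: 0.0001
grip_force: 0.0
```

>>> servo_tool:
  moves:
    - [0,0,-0.1,0,0,0,-1]
    - [0,0,-0.2,0,0,0,-1]
    - [0,0,-0.3,0,0,0,-1]
    - [0,0,-0.4,0,0,0,-1]
    - [0,0,-0.5,0,0,0,-1]
    - [0,0,-0.6,0,0,0,-1]
    - [0,0,-0.7,0,0,0,-1]
    - [0,0,-0.7,0,0,0,-1]

```text
time: 3.55
position: [0.6147, 0.1489, 0.1531]
orientation: [[-0.945, 0.327, 0.0], [0.327, 0.945, 0.0], [-0.0, 0.0, -1.0]]
wrist_force: [-1.5, 0.1, 2.1]
gripper_width: -0.0002
grip_force: 1.0
```

>>> servo_tool:
  moves:
    - [0,0,-0.1,0,0,0,-1]
    - [0,0,-0.2,0,0,0,-1]
    - [0,0,-0.3,0,0,0,-1]
    - [0,0,-0.4,0,0,0,-1]
    - [0,0,-0.4,0,0,0,-1]

```text
time: 4.05
position: [0.6147, 0.1489, 0.1487]
orientation: [[-0.945, 0.327, 0.0], [0.327, 0.945, 0.0], [0.0, 0.0, -1.0]]
wrist_force: [-0.4, -1.1, 1.7]
gripper_width: 0.0002
grip_force: 0.9
```

>>> servo_tool:
  moves:
    - [0,0,-0.1,0,0,0,-1]
    - [0,0,-0.2,0,0,0,-1]
    - [0,0,-0.3,0,0,0,-1]
    - [0,0,-0.4,0,0,0,-1]
    - [0,0,-0.4,0,0,0,-1]

```text
time: 4.55
position: [0.6147, 0.1488, 0.1447]
orientation: [[-0.945, 0.327, 0.0], [0.327, 0.945, -0.0], [-0.0, -0.0, -1.0]]
wrist_force: [-0.4, 0.5, 1.2]
gripper_width: -0.0001
grip_force: 0.9
```

>>> servo_tool:
  moves:
    - [0,0,-0.1,0,0,0,-1]
    - [0,0,-0.1,0,0,0,-1]

```text
time: 4.75
position: [0.6147, 0.1489, 0.1438]
orientation: [[-0.945, 0.327, 0.0], [0.327, 0.945, 0.0], [-0.0, 0.0, -1.0]]
wrist_force: [-0.0, -0.1, 1.5]
gripper_width: -0.0001
grip_force: 0.9
```

>>> servo_tool:
  moves:
    - [0,0,-0.1,0,0,0,-1]
    - [0,0,-0.1,0,0,0,-1]

```text
time: 4.95
position: [0.6147, 0.1489, 0.1431]
orientation: [[-0.945, 0.327, 0.0], [0.327, 0.945, 0.0], [-0.0, 0.0, -1.0]]
wrist_force: [-1.2, 0.5, 4.1]
gripper_width: 0.0003
grip_force: 1.7
```

>>> servo_tool:
  moves:
    - [0,0,-0.1,0,0,0,-1]
    - [0,0,-0.1,0,0,0,-1]
    - [0,0,-0.1,0,0,0,-1]

```text
time: 5.25
position: [0.6147, 0.1488, 0.1426]
orientation: [[-0.945, 0.327, 0.0], [0.327, 0.945, 0.0], [-0.0, 0.0, -1.0]]
wrist_force: [-2.3, -0.2, 5.1]
gripper_width: 0.0002
grip_force: 2.9
```

>>> servo_tool:
  moves:
    - [0,0,-0.1,0,0,0,-1]
    - [0,0,-0.1,0,0,0,-1]
    - [0,0,-0.1,0,0,0,-1]

```text
time: 5.55
position: [0.6147, 0.1489, 0.1421]
orientation: [[-0.945, 0.327, 0.0], [0.327, 0.945, 0.0], [-0.0, 0.001, -1.0]]
wrist_force: [-3.4, -0.7, 8.0]
gripper_width: -0.0001
grip_force: 4.0
```

The force is well above the friction plateau (about 2 N) and the top is about 71 mm high, so the disc is home. I'll lift and go to the square.

>>> servo_tool:
  moves:
    - [0,0,1,0,0,0,-1]
    - [0,0,3,0,0,0,-1]
    - [0.3,-0.6,4.5,0,0,0,-1]
    - [1.2,-2.8,4.5,0,0,0,-1]
    - [2.4,-5.4,4.5,0,0,0,-1]
    - [3.2,-7.4,4.3,0,0,0,-1]
    - [3.5,-8,3.8,0,0,0,-1]
    - [3.5,-8,3,0,0,0,-1]
    - [3.5,-8,2.4,0,0,0,-1]
    - [3.5,-8,2.1,0,0,0,-1]
    - [3.5,-8,2.1,0,0,0,-1]
    - [3.5,-8,2.1,0,0,0,-1]

```text
time: 6.75
position: [0.6495, 0.07, 0.1619]
orientation: [[-0.946, 0.325, -0.0], [0.325, 0.946, 0.001], [0.0, 0.0, -1.0]]
wrist_force: [-0.2, 0.5, -0.3]
gripper_width: 0.0002
grip_force: 0.0
```

```bash
python3 - <<'E'
from h import *
c,W=cam("scene"); f=c['frame'][150:270,220:350,::-1]
cv2.imwrite('pics/s3.png',cv2.resize(f,None,fx=5,fy=5,interpolation=cv2.INTER_CUBIC))
E
```

```text
(no output)
```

View pics/s3.png

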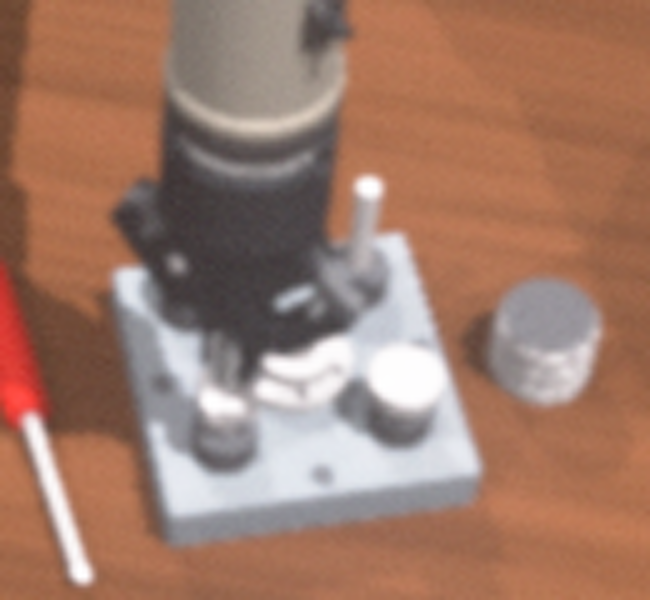

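The disc, at about (403,390), now sits low on its guide. The fingers are over the square head at about (222,385), and the ejector is clear. Next I'll press the square.

>>> servo_tool:
  moves:
    - [0,-0.1,-0.15,0,0,0,-1]
    - [0,-0.1,-0.3,0,0,0,-1]
    - [0,-0.1,-0.4,0,0,0,-1]
    - [0,-0.1,-0.5,0,0,0,-1]
    - [0,-0.1,-0.6,0,0,0,-1]
    - [0,-0.1,-0.7,0,0,0,-1]
    - [0,-0.1,-0.8,0,0,0,-1]
    - [0,-0.1,-0.9,0,0,0,-1]
    - [0,-0.1,-0.9,0,0,0,-1]

```text
time: 7.7
position: [0.6497, 0.0678, 0.1531]
orientation: [[-0.945, 0.327, 0.0], [0.327, 0.945, 0.0], [-0.0, 0.0, -1.0]]
wrist_force: [-0.8, -0.5, 0.7]
gripper_width: 0.0003
grip_force: 0.6
```

>>> servo_tool:
  moves:
    - [0,0,-0.1,0,0,0,-1]
    - [0,0,-0.2,0,0,0,-1]
    - [0,0,-0.3,0,0,0,-1]
    - [0,0,-0.4,0,0,0,-1]
    - [0,0,-0.5,0,0,0,-1]
    - [0,0,-0.6,0,0,0,-1]
    - [0,0,-0.7,0,0,0,-1]
    - [0,0,-0.7,0,0,0,-1]

```text
time: 8.5
position: [0.6497, 0.0679, 0.1457]
orientation: [[-0.945, 0.327, 0.0], [0.327, 0.945, 0.0], [-0.0, 0.0, -1.0]]
wrist_force: [0.3, 0.1, 1.2]
gripper_width: 0.0002
grip_force: 0.9
```

>>> servo_tool:
  moves:
    - [0,0,-0.1,0,0,0,-1]
    - [0,0,-0.2,0,0,0,-1]
    - [0,0,-0.2,0,0,0,-1]

```text
time: 8.8
position: [0.6497, 0.0679, 0.1438]
orientation: [[-0.945, 0.327, 0.0], [0.327, 0.945, -0.0], [-0.0, 0.0, -1.0]]
wrist_force: [-0.1, -0.7, 1.2]
gripper_width: 0.0002
grip_force: 0.9
```

>>> servo_tool:
  moves:
    - [0,0,-0.1,0,0,0,-1]
    - [0,0,-0.2,0,0,0,-1]
    - [0,0,-0.2,0,0,0,-1]
    - [0,0,-0.2,0,0,0,-1]

```text
time: 9.2
position: [0.6497, 0.0678, 0.1427]
orientation: [[-0.945, 0.327, 0.0], [0.327, 0.945, 0.0], [-0.0, 0.0, -1.0]]
wrist_force: [-0.9, -0.2, 5.7]
gripper_width: -0.0001
grip_force: 2.7
```

>>> servo_tool:
  moves:
    - [0,0,-0.1,0,0,0,-1]
    - [0,0,-0.1,0,0,0,-1]
    - [0,0,-0.1,0,0,0,-1]

```text
time: 9.5
position: [0.6497, 0.0678, 0.1422]
orientation: [[-0.945, 0.327, 0.0], [0.327, 0.945, 0.0], [-0.0, 0.0, -1.0]]
wrist_force: [-2.5, -0.4, 7.9]
gripper_width: 0.0002
grip_force: 3.8
```

The square is home, with the same height and force signature as the disc. Next is the dome.

>>> servo_tool:
  moves:
    - [0,0,1,0,0,0,-1]
    - [0,0,3,0,0,0,-1]
    - [-0.6,-0.3,4.5,0,0,0,-1]
    - [-2.8,-1.2,4.5,0,0,0,-1]
    - [-5.4,-2.3,4.5,0,0,0,-1]
    - [-7.4,-3.1,4.3,0,0,0,-1]
    - [-8,-3.4,3.8,0,0,0,-1]
    - [-8,-3.4,3,0,0,0,-1]
    - [-8,-3.4,2.4,0,0,0,-1]
    - [-8,-3.4,2.1,0,0,0,-1]
    - [-8,-3.4,2.1,0,0,0,-1]
    - [-8,-3.4,2.1,0,0,0,-1]

```text
time: 10.7
position: [0.5701, 0.0341, 0.1616]
orientation: [[-0.945, 0.326, 0.0], [0.326, 0.945, -0.0], [-0.0, -0.0, -1.0]]
wrist_force: [-0.6, -0.7, 0.9]
gripper_width: -0.0
grip_force: 0.0
```

```bash
python3 - <<'E'
from h import *
c,W=cam("scene"); f=c['frame'][150:270,220:350,::-1]
cv2.imwrite('pics/s4.png',cv2.resize(f,None,fx=5,fy=5,interpolation=cv2.INTER_CUBIC))
E
```

```text
(no output)
```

View pics/s4.png

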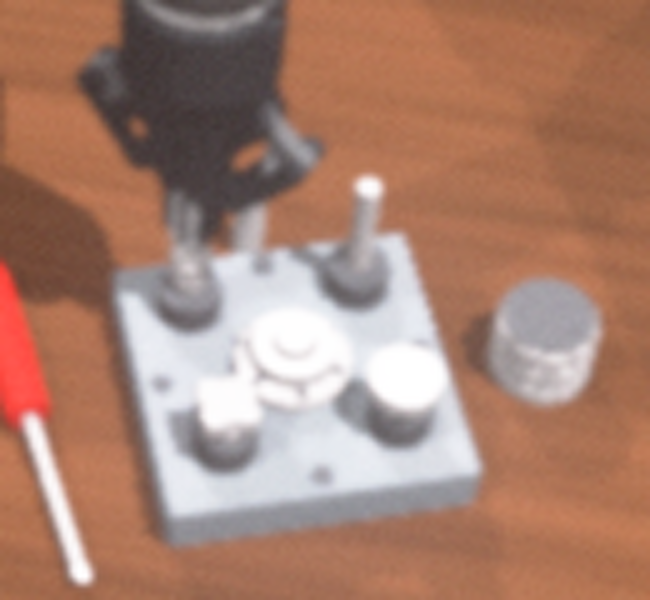

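The square and disc are both down, and the fingers are centred over the dome at about (188,250). The dowel behind stands lower than the fingertips. Next I'll press the dome.

>>> servo_tool:
  moves:
    - [-0.1,0,-0.15,0,0,0,-1]
    - [-0.1,0,-0.3,0,0,0,-1]
    - [-0.1,0,-0.4,0,0,0,-1]
    - [-0.1,0,-0.5,0,0,0,-1]
    - [-0.1,0,-0.6,0,0,0,-1]
    - [-0.1,0,-0.7,0,0,0,-1]
    - [-0.1,0,-0.8,0,0,0,-1]
    - [-0.1,0,-0.9,0,0,0,-1]
    - [-0.1,0,-0.9,0,0,0,-1]

```text
time: 11.65
position: [0.5687, 0.0339, 0.153]
orientation: [[-0.945, 0.327, 0.0], [0.327, 0.945, 0.0], [-0.0, 0.0, -1.0]]
wrist_force: [-1.0, 0.1, 0.7]
gripper_width: -0.0003
grip_force: 0.7
```

>>> servo_tool:
  moves:
    - [0,0,-0.1,0,0,0,-1]
    - [0,0,-0.2,0,0,0,-1]
    - [0,0,-0.3,0,0,0,-1]
    - [0,0,-0.4,0,0,0,-1]
    - [0,0,-0.5,0,0,0,-1]
    - [0,0,-0.6,0,0,0,-1]
    - [0,0,-0.7,0,0,0,-1]
    - [0,0,-0.7,0,0,0,-1]

```text
time: 12.45
position: [0.5687, 0.0338, 0.1457]
orientation: [[-0.945, 0.327, 0.0], [0.327, 0.945, -0.0], [-0.0, -0.0, -1.0]]
wrist_force: [-0.3, 0.8, 1.4]
gripper_width: -0.0
grip_force: 0.9
```

>>> servo_tool:
  moves:
    - [0,0,-0.1,0,0,0,-1]
    - [0,0,-0.2,0,0,0,-1]
    - [0,0,-0.2,0,0,0,-1]

```text
time: 12.75
position: [0.5687, 0.0338, 0.1438]
orientation: [[-0.945, 0.327, 0.0], [0.327, 0.945, -0.0], [-0.0, 0.0, -1.0]]
wrist_force: [0.9, 0.0, 1.3]
gripper_width: -0.0002
grip_force: 0.9
```

>>> servo_tool:
  moves:
    - [0,0,-0.1,0,0,0,-1]
    - [0,0,-0.2,0,0,0,-1]
    - [0,0,-0.2,0,0,0,-1]
    - [0,0,-0.2,0,0,0,-1]

```text
time: 13.15
position: [0.5687, 0.0338, 0.1425]
orientation: [[-0.945, 0.327, 0.0], [0.327, 0.945, 0.0], [-0.0, 0.0, -1.0]]
wrist_force: [-2.7, -0.5, 5.3]
gripper_width: 0.0002
grip_force: 2.7
```

>>> servo_tool:
  moves:
    - [0,0,-0.1,0,0,0,-1]
    - [0,0,-0.1,0,0,0,-1]
    - [0,0,-0.1,0,0,0,-1]

```text
time: 13.45
position: [0.5688, 0.0338, 0.142]
orientation: [[-0.945, 0.327, 0.001], [0.327, 0.945, 0.0], [-0.0, 0.001, -1.0]]
wrist_force: [-2.6, -0.5, 8.1]
gripper_width: -0.0001
grip_force: 3.9
```

The dome is home. I'll lift well clear and check from the top before handing in.

>>> servo_tool:
  moves:
    - [0,0,1,0,0,0,-1]
    - [0,0,3,0,0,0,-1]
    - [0,0,6,0,0,0,-1]
    - [0,0,9,0,0,0,-1]
    - [0,-1,12,0,0,0,-1]
    - [-1,-4,14,0,0,0,-1]
    - [-2,-8,15,0,0,0,-1]
    - [-3,-12,15,0,0,0,-1]
    - [-4,-15,15,0,0,0,-1]
    - [-4,-16,15,0,0,0,-1]
    - [-4,-16,15,0,0,0,-1]
    - [-4,-16,15,0,0,0,-1]

```text
time: 14.65
position: [0.5292, -0.1242, 0.2906]
orientation: [[-0.946, 0.325, -0.0], [0.325, 0.946, 0.002], [0.001, 0.002, -1.0]]
wrist_force: [0.5, 0.8, 1.2]
gripper_width: 0.0
grip_force: 0.0
```

```bash
python3 - <<'E'
from h import *
c,W=cam("top"); k=512/800
for n,u,v,lo,hi in (("disc",302,248,.06,.1),("square",351,228,.06,.1),("dome",372,280,.06,.1),("ej",323,297,.075,.13)):
    w=W[int(v*k)-14:int(v*k)+15,int(u*k)-14:int(u*k)+15].reshape(-1,3)
    m=w[(w[:,2]>lo)&(w[:,2]<hi)]
    print(n,len(m),np.round(np.percentile(m[:,2],[10,50,90]),4))
cv2.imwrite('pics/t2.png',cv2.resize(c['frame'][100:260,80:290,::-1],None,fx=3.7,fy=3.7,interpolation=cv2.INTER_CUBIC))
print(r.observe()['time'])
E
```

```text
disc 154 [0.0692 0.0721 0.0743]
square 106 [0.0689 0.0722 0.0745]
dome 54 [0.0669 0.0698 0.0727]
ej 28 [0.0898 0.1101 0.1139]
14.7
```

View pics/t2.png

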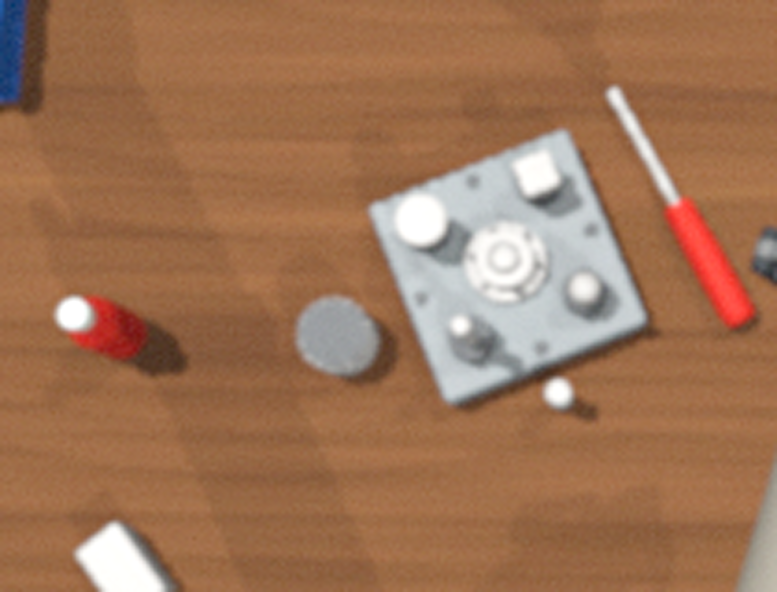

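The disc (420,220), square (537,173) and dome (585,292) now read about 71 mm high. The ejector (460,325) still stands at 110 mm, and nothing else has moved.

```bash
python3 -c "
from bench import r
print(r.finish_job())"
```

```text
the job is handed in; nothing more can be done
None
```

I pushed the disc, square and dome plungers home in that order at about 8 N each, left the ejector pin standing at 110 mm with nothing else visibly moved, and handed the job in at about 15 s; the hand-in returned no verdict.

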